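# Gauge a stake block's bore and set the stake that comes level

## Task

The two stakes (small bench anvils on round shanks) in the wooden block must carry a shoe sole level, but nobody knows how deep the block's empty bore is. Feel for its bottom with the depth rod and put the rod back in its hole; then raise upright the one of the three lying stakes whose head will come level with the stake already set, and lower it into the bore until it rests on the bottom. Leave the hammer and the tin where they are.

Things in the scene. Friction and masses are not known exactly. Their poses are not given: they have to be found in the camera images.
- bore_mouth (a point): the empty blind bore of the stake block: centre of its mouth, in the block's top face, 95 mm above the bench. The block is fixed to the bench: pale wood, 76 x 270 mm, with a dark steel face plate. Axes: z up, y along the block (towards the rod's hole), x across it. The bore is 25 mm across with a slightly eased rim; its flat bottom lies either 40, 60 or 80 mm below the mouth, which is not known beforehand and differs from one start to the next
- rod_hole (a point): mouth of the depth rod's own hole in the same face, 13 mm across, right through the block, 90 mm from the bore along the block's +y
- set_head (a point): centre of the oblong head of the stake that already stands fixed in the block, 90 mm from the bore along the block's -y. This head (36 x 22 mm, 22 mm high, like those of the lying stakes) is flat on top; its top is 60 mm above the block's face
- rod_handle (a point): depth rod, 163 mm long, 0.12 kg, standing loose in its hole: round dark wooden handle 25 mm across; this point is on its axis, half-way up the handle; z points up the rod. Brass collar (24 mm across) from 35 to 29 mm below this point rests on the block; below the collar a bare steel rod, 9 mm across and 90 mm long, with a dark groove every 20 mm
- rod_tip (a point): lower tip of the depth rod, on its axis, 125 mm below the handle point; z points up the rod towards the handle
- depth_rod: the depth rod as a body; its origin is the lower tip, z towards the handle
- hammer: hammer with an ash handle, 121 x 279 x 32 mm, lying on the bench; a bystander
- tin: low open tin of tacks, 78 mm across, 41 mm high, standing on the bench; a bystander; origin under its centre
- short_head (a point): short stake, 100 mm long, lying on the bench: centre of its dark oblong head, 11 mm up. Axes: x along the stake from shank to head (up when it stands); y along the lifting pin, a bright round pin 11 mm across through the head, its ends 44 mm apart. The head is 22 mm along x, 36 along y, 22 along z; its flat top is at x +11 mm, the foot of the round 22 mm shank at x -89 mm
- stake_short: the short stake as a body, steel, about 0.25 kg; origin 11 mm below its head's centre as it lies. Held by the two ends of its pin it swings easily
- middle_head (a point): middle stake, 120 mm long, lying on the bench: centre of its dark oblong head, 11 mm up. Axes: x along the stake from shank to head (up when it stands); y along the lifting pin, a bright round pin 11 mm across through the head, its ends 44 mm apart. The head is 22 mm along x, 36 along y, 22 along z; its flat top is at x +11 mm, the foot of the round 22 mm shank at x -109 mm
- stake_middle: the middle stake as a body, steel, about 0.25 kg; origin 11 mm below its head's centre as it lies. Held by the two ends of its pin it swings easily
- long_head (a point): long stake, 140 mm long, lying on the bench: centre of its dark oblong head, 11 mm up. Axes: x along the stake from shank to head (up when it stands); y along the lifting pin, a bright round pin 11 mm across through the head, its ends 44 mm apart. The head is 22 mm along x, 36 along y, 22 along z; its flat top is at x +11 mm, the foot of the round 22 mm shank at x -129 mm
- stake_long: the long stake as a body, steel, about 0.25 kg; origin 11 mm below its head's centre as it lies. Held by the two ends of its pin it swings easily
Mind the look-alikes: they are no part of the job. What is shaped like the stake_middle but pink is not meant.

How it is judged:
By the outcome, as a careful person would: the job done as asked, in the order asked, and still so for the second after the job is handed in, with the robot touching nothing.
It also fails if it takes over 72 s, if anything falls off the work surface, if the arm or the gripper's body presses on something with over 40 N, if the wrist force passes 120 N, or if a joint passes its speed limit or range.

## Robot

A 6-joint arm with a two-finger parallel gripper is mounted at the origin on a cart in front of the work surface, level with it; the furniture and walls round the work are solid. World frame = base frame: x ahead of the robot, y to its left, z up, the work surface at z = 0. Lengths are in m, angles in rad, forces in N, time in s.
With the tool pointing down it reaches from about 0.3 to 0.775 m from the base axis. Payload 14.6 kg.
Tool frame: the origin (TCP) lies at the centre of the arm's flange, where the gripper is bolted on; the fingertips stand 199 mm ahead of it and the grasp point (between the pads) lies ctrl.tcp_to_grasp ahead of it (ctrl.tcp_to_grasp is the distance from the TCP to the grasp point, in m); z points along the fingers, y is the line along which they close (so a half turn about z gives the same grasp; the last joint's range is limited). The gripper opens to 94 mm and grips with 3 to 60 N. Pads are 16 mm wide; open, the fingers measure 119 mm over their backs; the gripper's body (75 mm by 177 mm) begins 78 mm behind the grasp point.
Start: joints at [1.116, 0.3, 1.521, -0, 1.321, -0.067], TCP at [0.208, 0.509, 0.405] pointing down, gripper open.
Joint ranges: [-3.03, 3.03], [-0.79, 2.21], [0.23, 2.52], [-1.04, 4.18], [0, 3.07], [-2.55, 2.55]. Speed limits (rad/s): [2.22, 2.22, 2.57, 3.14, 3.14, 3.14].

## Interface

Orientations are given as [roll, pitch, yaw] about the fixed x, y, z axes, in that order (R = Rz(yaw) Ry(pitch) Rx(roll)).
In Python, from station import ctrl gives the robot as it stands. The module is installed in compiled form; this text tells all that it offers.
- The arm moves only by the shell command python3 -m jog 'ROWS' [OPENING] [FORCE]. ROWS is JSON, a list of rows, each a list of 6 numbers: the shift along the tool's x, y, z in cm, then the turn, a rotation vector about the tool's x, y, z in rad. In form: [[tx, ty, tz, ax, ay, az], ...]. A call has 1 to 8 rows; each row is the pose to reach, as a shift and turn from the pose commanded when the call began, along the tool's axes at that moment; what a row does not reach only later rows make up. A row lasts 1/10 s, in which the tool goes at most 50 mm and 8.59 degrees, less where a joint would pass 70% of its speed; a pose out of reach is approached as far as the arm can. A call with a gripper value outside its range is refused whole. OPENING is the opening in per cent of the stroke, from 0 (shut) to 100 (fully open), set as the call begins (- or left out, the last holds). The fingers move at their own pace and stop on an object; FORCE is the grip in N (left out, the last holds). Time passes only in rows, so rows that repeat a pose let the fingers close. It gives the time, the measured TCP pose, the force, the opening and the grip force at its end, in the units of the state.
- ctrl.get_obs(): the state, without advancing time (a new reading comes with each control period).
- ctrl.camera(name): name is "scene" or "top" or "wrist"; returns a dict with "img" (480x640x3 uint8, blue, green, red), "intrinsics" (3x3 intrinsics, pixels), "R" (3x3) and "t" (3): a world point X has camera coordinates R X + t. Camera axes: x right, y down, z forward; pixel columns grow to the right and rows downward; lengths in m; the calibration is good to about 2 mm. A picture is of the moment at which its call begins. There is no depth.
- ctrl.hand_in(): hands the job in; it is judged then, once.
The state is a dict: "time_s": time; "qpos": joint angles; "joint_vel": joint speeds; "tau": joint torques, N m; "ee_pos": TCP position; "eef_rot": TCP orientation; "force": force on the tool from outside, world axes, zero at the start; "moment": the same for the moment, N m; "grip_width": finger opening in m; "grip_force": force on a finger pad.
Only numpy, scipy, OpenCV 4.12 (cv2) and the standard library are available. Lean on these libraries where they do the work, as an engineer would, in place of code of your own. Each camera call takes 0.05 s, during which the arm holds its last target. There are 200 camera calls.

## Working session

There is one attempt and no reset: what is moved stays moved. The work goes in short steps, Python scripts to look and compute and a shell command to move; the robot and the scene stay as the last step left them, time stands still between calls to the robot, and variables do not carry over. Pictures are saved under pics/ and viewed, at most 10 in all, crops included, and the job is handed in when it is done.

```bash
mkdir -p pics
cat > h.py <<'E'
import numpy as np, cv2
from station import ctrl
from scipy.spatial.transform import Rotation as Ro
def snap(n,f):
    c=ctrl.camera(n); cv2.imwrite('pics/'+f+'.png',c['img']); np.savez('pics/'+f,**c); return c
def load(f): return np.load('pics/'+f+'.npz')
def plane(c,uv,z):
    K,R,t=c['intrinsics'],c['R'],c['t']
    d=R.T@np.linalg.solve(K,[uv[0],uv[1],1.]); o=-R.T@t
    return o+d*(z-o[2])/d[2]
def proj(c,X):
    p=c['intrinsics']@(c['R']@np.array(X)+c['t']); return p[:2]/p[2]
E
python3 - <<'E'
from h import *
a=snap('top','top0');b=snap('scene','scene0')
for c in(a,b): print(-c['R'].T@c['t'])
o=ctrl.get_obs();print(o['ee_pos'],o['eef_rot'],ctrl.tcp_to_grasp,o['grip_width'],o['time_s'])
E
```

```text
[0.24141665 0.05370831 1.15080025]
[-0.36552246 -0.81352046  0.76657811]
[0.20797156 0.50913628 0.40412907] [-3.14052108e+00 -9.48579097e-06  2.75381188e+00] 0.1804 0.09386731398911295 0.1
```

View pics/top0.png

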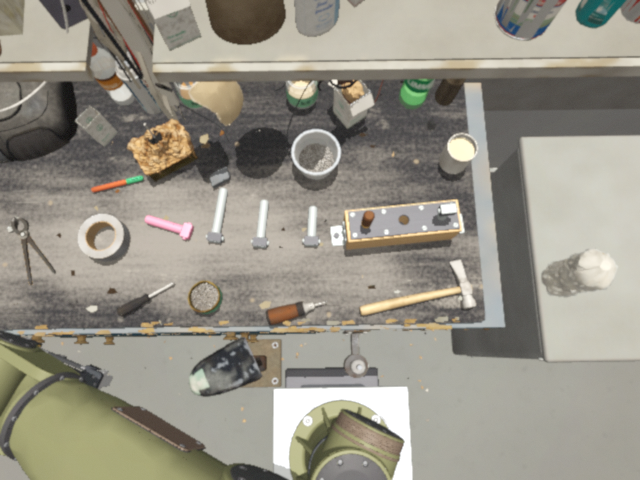

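View pics/scene0.png

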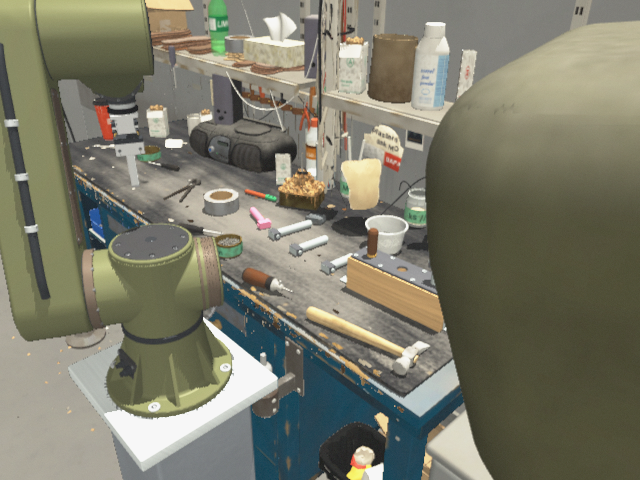

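Top view: rod handle (368,218), bore (404,219), set head (448,209); lying stakes with their heads at (215,239), (260,243), (311,241); pink decoy at (168,227) excluded. Tin at (205,297), hammer (420,298). The screwdriver handles (285,314) and (140,303) could pass for the rod, but they lie flat. Next is a close crop plus rough positions.

Run:
```python
from h import *
c=load('top0')
cv2.imwrite('pics/crop0.png',cv2.resize(c['img'][170:270,190:470],None,fx=2.85,fy=2.85*2/2,interpolation=cv2.INTER_CUBIC))
for n,uv,z in [('bore',(404,219),.095),('rodtop',(368.5,213),.165),('set',(449,209),.155),('H1',(215,239),.011),('f1',(222,189),.011),('H2',(260,243),.011),('f2',(263,200),.011),('H3',(311,241),.011),('f3',(312,207),.011),('dark',(220,179),.01),('tin',(205,297),.03),('mug',(316,155),.08),('bc1',(345,207),.095),('bc2',(458,201),.095)]:
    print(n,plane(c,uv,z).round(4))
```

```text
bore [ 0.5391 -0.1554  0.095 ]
rodtop [ 0.5343 -0.0641  0.165 ]
set [ 0.5437 -0.2452  0.155 ]
H1 [0.518  0.3064 0.011 ]
f1 [0.6502 0.2924 0.011 ]
H2 [0.5059 0.1931 0.011 ]
f2 [0.6189 0.1866 0.011 ]
H3 [0.5091 0.0649 0.011 ]
f3 [0.5982 0.0612 0.011 ]
dark [0.678  0.2986 0.01  ]
tin [0.3701 0.3218 0.03  ]
mug [0.71   0.0491 0.08  ]
bc1 [ 0.5707 -0.0174  0.095 ]
bc2 [ 0.5814 -0.2861  0.095 ]
```

View pics/crop0.png

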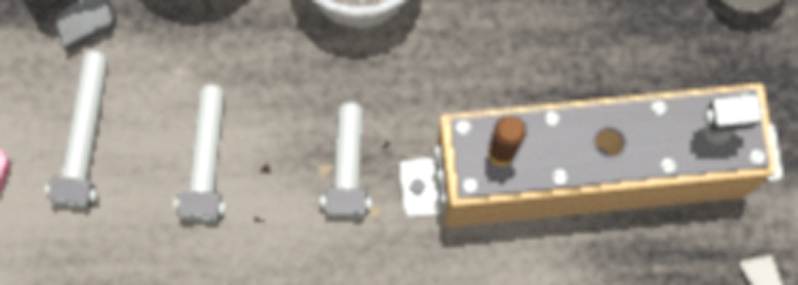

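The crop shows three stakes with their heads towards the robot, the rod at (508,140) of the crop, the bore at (610,141), and the set stake at (735,110). All positions agree with the given 90 mm spacing and the stake lengths. I'll move over the rod.

```bash
cat >> h.py <<'E'
def to(x,y,z,psi=None):
    "print the row (cm, rad) bringing the grasp axis to x,y and TCP to z, tool down, yaw psi"
    o=ctrl.get_obs(); R=Ro.from_euler('xyz',o['eef_rot'])
    d=R.inv().apply(np.array([x,y,z])-o['ee_pos'])*100
    if psi is None: psi=o['eef_rot'][2]
    r=(R.inv()*Ro.from_euler('xyz',[np.pi,0,psi])).as_rotvec()
    print('row',d.round(2),r.round(3),'| pos',np.round(o['ee_pos'],4),'psi',round(o['eef_rot'][2]%(2*np.pi),3),'F',np.round(o['force'],1),'t',o['time_s'])
E
python3 -m jog '[[-52,-40.8,-1.5,0,0,-0.427],[-52,-40.8,-1.5,0,0,-0.427],[-52,-40.8,-1.5,0,0,-0.427],[-52,-40.8,-1.5,0,0,-0.427],[-52,-40.8,-1.5,0,0,-0.427],[-52,-40.8,-1.5,0,0,-0.427],[-52,-40.8,-1.5,0,0,-0.427],[-52,-40.8,-1.5,0,0,-0.427]]' 60 3
python3 -c "
from h import *
to(.535,-.065,.42,3.18)"
```

```text
time_s: 0.9
ee_pos: [0.4018, 0.1682, 0.4137]
eef_rot: [3.142, 0.0, -3.102]
force: [0.7, 0.2, -0.8]
grip_width: 0.0563
grip_force: 0.0
row [-12.4  -23.83  -0.63] [0.    0.    0.001] | pos [0.4018 0.1682 0.4137] psi 3.181 F [ 0.7  0.2 -0.8] t 0.9
```

```bash
python3 -m jog '[[-12.4,-23.8,-0.6,0,0,0],[-12.4,-23.8,-0.6,0,0,0],[-12.4,-23.8,-0.6,0,0,0],[-12.4,-23.8,-0.6,0,0,0],[-12.4,-23.8,-0.6,0,0,0],[-12.4,-23.8,-0.6,0,0,0],[-12.4,-23.8,-0.6,0,0,0],[-12.4,-23.8,-0.6,0,0,0]]'
python3 -c "
from h import *
to(.535,-.065,.42,3.18)
c=snap('wrist','w1'); print(-c['R'].T@c['t'], c['R'].round(2).tolist())
for X in [(.5391,-.1554,.095),(.5343,-.0641,.168),(.5437,-.2452,.155)]: print(proj(c,X))"
```

```text
time_s: 1.7
ee_pos: [0.5344, -0.0625, 0.4191]
eef_rot: [3.141, -0.001, -3.103]
force: [0.2, -0.9, 0.2]
grip_width: 0.0563
grip_force: 0.0
row [-0.05 -0.25 -0.09] [ 0.    -0.001  0.   ] | pos [ 0.5344 -0.0625  0.4191] psi 3.18 F [ 0.2 -0.9  0.2] t 1.7
[ 0.46327013 -0.0650769   0.39913383] [[-0.04, 1.0, 0.0], [0.97, 0.04, 0.24], [0.24, 0.01, -0.97]]
[192.98646422 231.0909112 ]
[312.27621275 257.65400899]
[ 20.34182553 255.23290192]
```

View pics/w1.png

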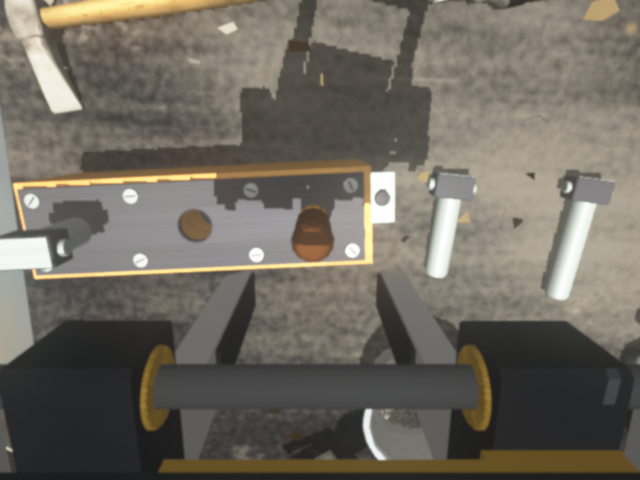

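Wrist view: bore mouth at about (196,224), rod handle top (313,240), set head at the left edge (20,252), all near their predictions. I'll refine with masks.

Run:
```python
from h import *
def blob(c,box,z,name):
    u0,v0,u1,v1=box; im=c['img'][v0:v1,u0:u1].astype(int)
    m=((im[...,2]-im[...,0])>25).astype(np.uint8)
    cs,_=cv2.findContours(m,cv2.RETR_EXTERNAL,cv2.CHAIN_APPROX_NONE)
    k=max(cs,key=cv2.contourArea); x,y,w,h=cv2.boundingRect(k); M=cv2.moments(k)
    ctr=np.array([x+(w-1)/2+u0,y+(h-1)/2+v0])
    print(name,'bbox',x+u0,y+v0,w,h,'ctr',ctr,plane(c,ctr,z).round(4)); return ctr
w=load('w1');t=load('top0')
a=blob(w,(170,195,225,250),.095,'bore w'); b=blob(t,(394,210,414,230),.095,'bore t')
r=blob(w,(285,195,340,262),.168,'rod w'); s=blob(t,(358,206,380,232),.168,'rod t')
P=[c['intrinsics']@np.c_[c['R'],c['t']] for c in (w,t)]
X=cv2.triangulatePoints(P[0],P[1],a,b).ravel(); print('tri bore',X[:3]/X[3])
# rod top cap: width gives diameter, cap centre = bottom edge - r in wrist
for uv in [(313,246),(313,240),(313,236)]: print(uv,plane(w,uv,.168).round(4))
# stakes' heads
for uv in [(452,186),(438,272),(588,188),(559,294)]: print(uv,plane(w,uv,.011).round(4))
```

```text
bore w bbox 181 210 30 30 ctr [195.5 224.5] [ 0.5339 -0.1533  0.095 ]
bore t bbox 399 216 10 9 ctr [403.5 220. ] [ 0.5367 -0.1541  0.095 ]
rod w bbox 292 205 48 57 ctr [315.5 233. ] [ 0.5193 -0.0628  0.168 ]
rod t bbox 358 206 22 23 ctr [368.5 217. ] [ 0.5243 -0.0634  0.168 ]
tri bore [ 0.53404425 -0.15250541  0.10042067]
(313, 246) [ 0.5272 -0.0639  0.168 ]
(313, 240) [ 0.5236 -0.0641  0.168 ]
(313, 236) [ 0.5212 -0.0642  0.168 ]
(452, 186) [0.5067 0.0661 0.011 ]
(438, 272) [0.5927 0.0624 0.011 ]
(588, 188) [0.5036 0.1951 0.011 ]
(559, 294) [0.6113 0.1873 0.011 ]
```

```bash
python3 -m jog '[[0.5,0,3,0,0,0],[0.5,0,6,0,0,0],[0.5,0,9,0,0,0],[0.5,0,10.3,0,0,0],[0.5,0,10.3,0,0,0],[0.5,0,10.3,0,0,0]]'
python3 -c "
from h import *
c=snap('wrist','w2')"
python3 -m jog '[[0,0,0,0,0,0],[0,0,0,0,0,0],[0,0,0,0,0,0],[0,0,0,0,0,0],[0,0,0,0,0,0],[0,0,0,0,0,0]]' 5 40
python3 -c "
from h import *
to(.529,-.063,.3154,3.18);print(ctrl.get_obs()['moment'])"
```

```text
time_s: 2.35
ee_pos: [0.5298, -0.0626, 0.3179]
eef_rot: [-3.141, 0.001, -3.102]
force: [-0.3, -0.5, -0.0]
grip_width: 0.0561
grip_force: 0.0
time_s: 3.0
ee_pos: [0.5296, -0.063, 0.3166]
eef_rot: [-3.142, 0.0, -3.102]
force: [-0.6, 0.1, 1.3]
grip_width: 0.0245
grip_force: 40.0
row [0.06 0.01 0.12] [-0.     0.     0.001] | pos [ 0.5296 -0.063   0.3166] psi 3.181 F [-0.6  0.1  1.3] t 3.0
[-0.03466399  0.02074197 -0.03767399]
```

```bash
python3 -m jog '[[0,0,-2,0,0,0],[0,0,-6,0,0,0],[0,0,-10.6,0,0,0],[0,-3,-10.6,0,0,0],[0,-6,-10.6,0,0,0],[0,-9,-10.6,0,0,0],[0,-9,-10.6,0,0,0],[0,-9,-10.6,0,0,0]]'
python3 -c "
from h import *
c=snap('wrist','w3');to(.534,-.153,.42)
cv2.imwrite('pics/w3c.png',cv2.resize(c['img'][150:400,180:460],None,fx=2,fy=2))"
```

```text
time_s: 3.8
ee_pos: [0.533, -0.1531, 0.4222]
eef_rot: [3.141, -0.001, -3.104]
force: [-0.3, 1.2, -0.9]
grip_width: 0.0248
grip_force: 40.0
row [-0.09 -0.06  0.23] [ 0.    -0.001 -0.   ] | pos [ 0.5331 -0.1525  0.4223] psi 3.181 F [ 0.4  0.5 -0.5] t 3.85
```

View pics/w3c.png

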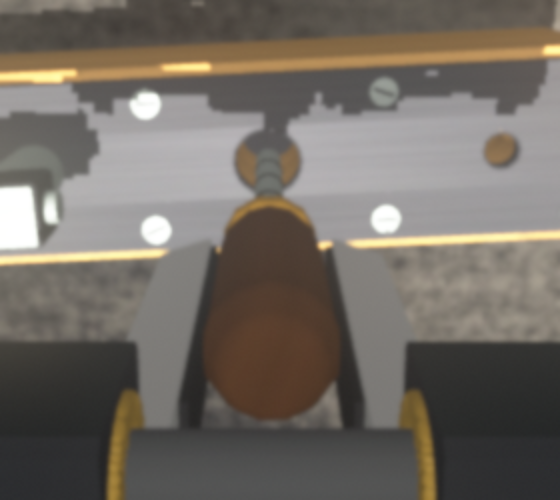

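The rod tip stands over the bore centre (crop 267,160), and the rod's own hole shows at (501,150). I'll probe to just beyond 40 mm.

```bash
python3 -m jog '[[0,0,2.5,0,0,0],[0,0,4.5,0,0,0],[0,0,5.1,0,0,0],[0,0,5.3,0,0,0],[0,0,5.5,0,0,0],[0,0,5.7,0,0,0],[0,0,5.7,0,0,0],[0,0,5.7,0,0,0]]'
```

```text
time_s: 4.65
ee_pos: [0.5331, -0.1529, 0.366]
eef_rot: [-3.141, 0.001, -3.102]
force: [0.1, 0.1, -0.0]
grip_width: 0.0245
grip_force: 40.0
```

```bash
python3 -m jog '[[0,0,0.2,0,0,0],[0,0,0.4,0,0,0],[0,0,0.4,0,0,0]]'; python3 -m jog '[[0,0,0.6,0,0,0],[0,0,1.2,0,0,0],[0,0,1.3,0,0,0],[0,0,1.45,0,0,0],[0,0,1.6,0,0,0],[0,0,1.7,0,0,0],[0,0,1.7,0,0,0]]'
```

```text
time_s: 4.95
ee_pos: [0.533, -0.1529, 0.3612]
eef_rot: [3.141, -0.0, -3.102]
force: [0.6, -0.2, -0.8]
grip_width: 0.0246
grip_force: 40.0
time_s: 5.65
ee_pos: [0.5333, -0.1529, 0.3462]
eef_rot: [-3.141, 0.003, -3.102]
force: [-0.7, 1.6, 11.3]
grip_width: 0.0247
grip_force: 40.0
```

Contact at 60 mm (11 N up, next to no side force), so the middle stake is the one. I'll put the rod back.

```bash
python3 -m jog '[[0,0,-1,0,0,0],[0,0,-5,0,0,0],[0,0,-7.8,0,0,0],[0,3,-7.8,0,0,0],[0,6,-7.8,0,0,0],[0,9,-7.8,0,0,0],[0,9,-7.8,0,0,0],[0,9,-7.8,0,0,0]]'
python3 -c "
from h import *
c=snap('wrist','w4');to(.5296,-.0630,.3166)
cv2.imwrite('pics/w4c.png',cv2.resize(c['img'][150:400,180:460],None,fx=2,fy=2))"
```

```text
time_s: 6.45
ee_pos: [0.5296, -0.0628, 0.423]
eef_rot: [-3.141, 0.0, -3.101]
force: [0.0, 0.2, -0.5]
grip_width: 0.0246
grip_force: 40.0
row [ 0.    0.04 10.62] [-0.  0. -0.] | pos [ 0.5296 -0.0634  0.4228] psi 3.181 F [-0.3  0.5 -1. ] t 6.5
```

View pics/w4c.png

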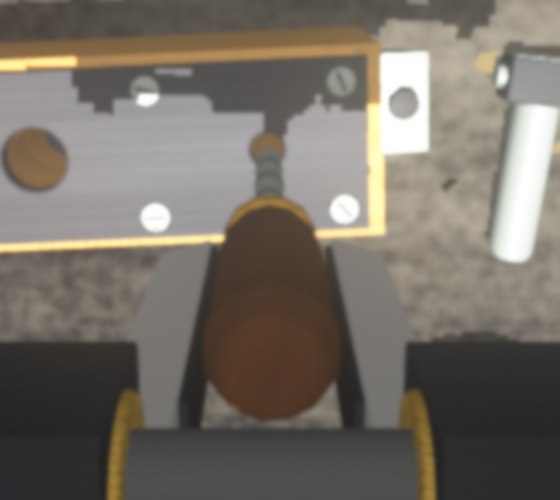

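The tip is over its hole (crop 267,149). Lowering.

```bash
python3 -m jog '[[0,0,0.8,0,0,0],[0,0,1.2,0,0,0],[0,0,1.6,0,0,0],[0,0,2.0,0,0,0],[0,0,2.0,0,0,0]]'
```

```text
time_s: 7.0
ee_pos: [0.5295, -0.0631, 0.4019]
eef_rot: [3.141, -0.001, -3.103]
force: [-0.5, -1.1, -1.2]
grip_width: 0.0248
grip_force: 40.0
```

```bash
python3 -m jog '[[0,0,2.5,0,0,0],[0,0,5,0,0,0],[0,0,7.5,0,0,0],[0,0,8.2,0,0,0],[0,0,8.4,0,0,0],[0,0,8.5,0,0,0],[0,0,8.5,0,0,0]]'
```

```text
time_s: 7.7
ee_pos: [0.5297, -0.063, 0.3186]
eef_rot: [-3.141, 0.001, -3.102]
force: [1.0, 0.3, -0.6]
grip_width: 0.0245
grip_force: 40.0
```

```bash
python3 -m jog '[[0,0,0.1,0,0,0],[0,0,0.2,0,0,0],[0,0,0.25,0,0,0],[0,0,0.25,0,0,0]]'; python3 -m jog '[[0,0,0,0,0,0],[0,0,0,0,0,0],[0,0,0,0,0,0],[0,0,0,0,0,0]]' 55 10; python3 -m jog '[[0,0,-3,0,0,0],[0,0,-7,0,0,0],[0,0,-10,0,0,0],[0,0,-10,0,0,0]]' 
python3 -c "
from h import *
to(.505,.195,.40,np.pi-.062)"
```

```text
time_s: 8.1
ee_pos: [0.5297, -0.063, 0.3165]
eef_rot: [-3.141, 0.002, -3.102]
force: [-3.6, 1.1, 10.3]
grip_width: 0.0247
grip_force: 40.0
time_s: 8.5
ee_pos: [0.5296, -0.063, 0.315]
eef_rot: [-3.142, -0.0, -3.102]
force: [-0.2, -0.8, -0.3]
grip_width: 0.0508
grip_force: 0.0
time_s: 8.9
ee_pos: [0.5297, -0.0629, 0.4192]
eef_rot: [-3.14, 0.006, -3.102]
force: [0.2, -0.3, 0.4]
grip_width: 0.0515
grip_force: 0.0
row [ 1.46 25.87  1.87] [-0.001  0.007  0.101] | pos [ 0.5297 -0.0629  0.4192] psi 3.181 F [ 0.2 -0.3  0.4] t 8.9
```

```bash
python3 -m jog '[[1.5,25.9,2,0,0.006,0.1],[1.5,25.9,2,0,0.006,0.1],[1.5,25.9,2,0,0.006,0.1],[1.5,25.9,4,0,0.006,0.1],[1.5,25.9,6,0,0.006,0.1],[1.5,25.9,7.5,0,0.006,0.1],[1.5,25.9,7.5,0,0.006,0.1],[1.5,25.9,7.5,0,0.006,0.1]]' 75
python3 -c "
from h import *
to(.505,.195,.201,np.pi-.062)
c=snap('wrist','w5'); print(proj(c,(.504,.195,.011)))"
```

```text
time_s: 9.7
ee_pos: [0.5045, 0.195, 0.3398]
eef_rot: [-3.141, -0.007, 3.081]
force: [0.2, -0.1, 0.3]
grip_width: 0.0704
grip_force: 0.0
row [-1.500e-01  1.000e-02  1.388e+01] [-0.001 -0.007  0.002] | pos [0.5045 0.195  0.3398] psi 3.081 F [ 0.2 -0.1  0.3] t 9.7
[315.59772807 230.17577133]
```

View pics/w5.png

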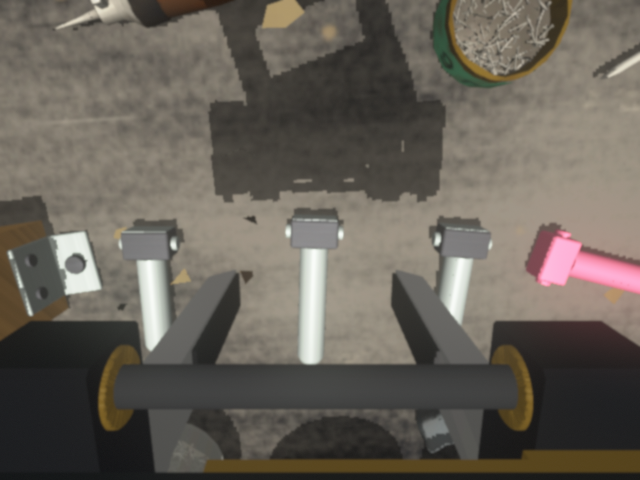

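Middle stake: pin ends at (288,233) and (341,234), foot at (311,361); the pink decoy is on the right, the tin at the top right.

```bash
python3 -c "
from h import *
c=load('w5')
a,b,f=[plane(c,p,.011) for p in ((288,233),(341.5,233.5),(311,357))]
m=(a+b)/2; d=m-f; print(a,b,f,np.linalg.norm(a-b),np.linalg.norm(d),'yaw pin',np.arctan2(-(b-a)[0],(b-a)[1])+np.pi,'yaw ax',np.arctan2(d[1],d[0]))
to(m[0],m[1],.2005,3.085)"
```

```text
[0.5049536  0.17352589 0.011     ] [0.5078444  0.21487156 0.011     ] [0.61234676 0.18460817 0.011     ] 0.04144659906947209 0.10638094571285397 yaw pin 3.071788469096303 yaw ax 3.051317144252955
row [-0.25 -0.02 14.01] [-0.    -0.006 -0.005] | pos [0.5047 0.1945 0.3406] psi 3.08 F [-0.5  0.4 -0.2] t 9.75
```

```bash
python3 -m jog '[[-0.2,0,4,0,-0.006,0.012],[-0.2,0,8,0,-0.006,0.012],[-0.2,0,11,0,-0.006,0.012],[-0.2,0,13,0,-0.006,0.012],[-0.2,0,13.8,0,-0.006,0.012],[-0.2,0,13.8,0,-0.006,0.012],[-0.2,0,13.8,0,-0.006,0.012]]'
python3 -m jog '[[0,0,0,0,0,0],[0,0,0,0,0,0],[0,0,0,0,0,0],[0,0,0,0,0,0],[0,0,0,0,0,0],[0,0,0,0,0,0]]' 30 14
python3 -c "
from h import *
to(.5064,.1942,.2015,3.07)"
```

```text
time_s: 10.45
ee_pos: [0.5062, 0.1948, 0.2035]
eef_rot: [3.141, 0.002, 3.068]
force: [0.0, -0.2, 0.5]
grip_width: 0.0704
grip_force: 0.0
time_s: 11.05
ee_pos: [0.5057, 0.1952, 0.2024]
eef_rot: [-3.141, 0.0, 3.069]
force: [-1.4, -1.1, 6.5]
grip_width: 0.0437
grip_force: 14.0
row [-0.08 -0.09  0.09] [-0.     0.    -0.001] | pos [0.5057 0.1952 0.2024] psi 3.069 F [-1.4 -1.1  6.5] t 11.05
```

```bash
python3 -m jog '[[0,0,-1,0,0,0],[0,0,-3,0,0,0],[0,0,-5,0,0,0],[0,0,-7,0,0,0],[0,0,-9,0,0,0],[0,0,-11,0,0,0],[0,0,-13,0,0,0],[0,0,-15,0,0,0]]'
python3 -c "
from h import *
c=snap('wrist','w6');d=snap('scene','s6');to(.534,-.153,.49,3.18)
cv2.imwrite('pics/m6.png',np.hstack([cv2.resize(c['img'],(400,300)),cv2.resize(d['img'][150:330,200:440],(400,300))]))"
```

```text
time_s: 11.85
ee_pos: [0.5053, 0.1951, 0.3532]
eef_rot: [-3.141, -0.0, 3.069]
force: [-0.5, -1.2, -1.3]
grip_width: 0.0438
grip_force: 14.0
row [ -5.41 -34.51 -13.56] [ 0.001  0.004 -0.111] | pos [0.5057 0.1953 0.3546] psi 3.069 F [ 0.1 -0.9 -3.1] t 11.95
```

View pics/m6.png

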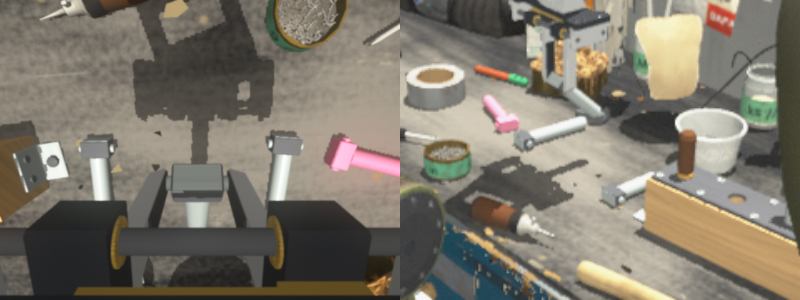

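It is gripped, but the stake still leans with its foot forward at roughly 45°. I'll ease the grip while rising so it can swing down.

```bash
python3 -m jog '[[0,0,-2,0,0,0],[0,0,-5,0,0,0],[0,0,-8,0,0,0],[0,0,-11,0,0,0],[0,0,-13.5,0,0,0],[0,0,-13.5,0,0,0],[0,0,-13.5,0,0,0],[0,0,-13.5,0,0,0]]' - 9
python3 -c "
from h import *
c=snap('wrist','w7');d=snap('scene','s7');to(.534,-.153,.49,3.18)
print(proj(d,(.5055,.195,.30)),proj(c,(.5055,.195,.30)),proj(c,(.5055,.195,.19)))
u,v=proj(d,(.5055,.195,.25)).astype(int)
cv2.imwrite('pics/m7.png',np.hstack([cv2.resize(c['img'],(400,300)),cv2.resize(d['img'][v-75:v+75,u-100:u+100],(400,300))]))"
```

```text
time_s: 12.75
ee_pos: [0.5057, 0.1952, 0.4848]
eef_rot: [-3.14, -0.003, 3.069]
force: [-0.0, -0.0, -2.6]
grip_width: 0.044
grip_force: 9.0
row [ -5.35 -34.53  -0.43] [-0.001 -0.002 -0.111] | pos [0.5057 0.1953 0.4854] psi 3.069 F [ 0.5 -0.3 -2.8] t 12.85
[295.11295152 150.11113276] [315.20076948 303.49906996] [315.50679383 239.82634797]
```

View pics/m7.png

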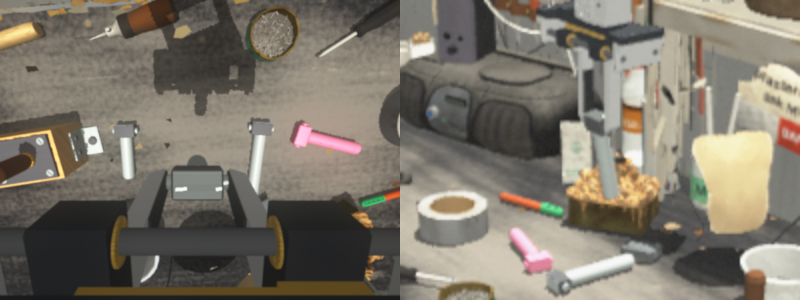

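```bash
python3 -m jog '[[-1,-3,-0.5,0,0,-0.02],[-2,-7,-0.5,0,0,-0.04],[-3,-12,-0.5,0,0,-0.06],[-4,-17,-0.5,0,0,-0.08],[-4.5,-22,-0.5,0,0,-0.1],[-5,-27,-0.5,0,0,-0.11],[-5.2,-31.5,-0.5,0,0,-0.11],[-5.3,-34.5,-0.5,0,0,-0.11]]'
python3 -m jog '[[0,0,0,0,0,0],[0,0,0,0,0,0],[0,0,0,0,0,0],[0,0,0,0,0,0],[0,0,0,0,0,0],[0,0,0,0,0,0],[0,0,0,0,0,0],[0,0,0,0,0,0]]'
python3 -c "
from h import *
c=snap('wrist','w8');d=snap('scene','s8');to(.5335,-.153,.49,3.18)
e=snap('top','t8')
u,v=proj(d,(.5335,-.153,.21)).astype(int); print(u,v,proj(c,(.5335,-.153,.095)),proj(c,(.5335,-.153,.19)))
p,q=proj(e,(.5335,-.153,.25)).astype(int)
cv2.imwrite('pics/m8.png',np.hstack([cv2.resize(c['img'][100:400,150:490],(400,353)),cv2.resize(d['img'][v-88:v+88,u-100:u+100],(400,353))]))"
```

```text
time_s: 13.65
ee_pos: [0.533, -0.1557, 0.4911]
eef_rot: [-3.141, -0.001, -3.106]
force: [-0.1, 0.6, -1.5]
grip_width: 0.0438
grip_force: 9.0
time_s: 14.45
ee_pos: [0.5334, -0.1526, 0.4922]
eef_rot: [-3.141, -0.0, -3.104]
force: [-0.2, 0.2, -2.9]
grip_width: 0.0436
grip_force: 9.0
row [-0.01 -0.03  0.22] [-0.    -0.    -0.001] | pos [ 0.5334 -0.1527  0.4922] psi 3.179 F [ 0.2 -0.1 -2.3] t 14.55
405 224 [314.95033247 211.49693333] [314.75288246 236.39492066]
```

View pics/m8.png

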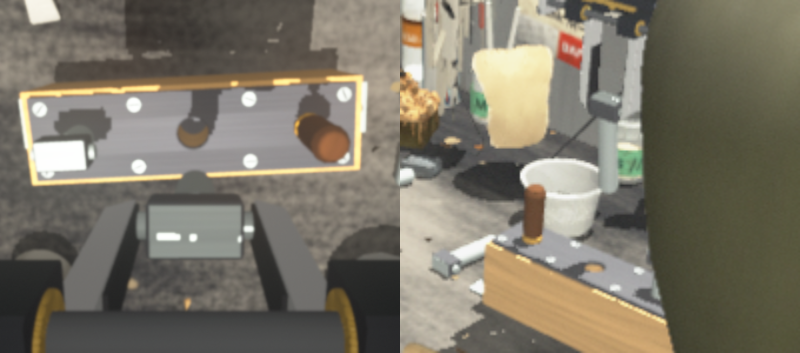

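Wrist: the stake hangs head-up under the gripper, foot just visible at about (314,246), bore at (314,212) against (315,211.5) predicted. Scene: the shank looks close to vertical. I'll check the lean by numbers.

Run:
```python
from h import *
c=load('w8');X=np.array([.5334,-.1527,0])
for n,dx,z in [('foot edge',-.011,.192),('headtop -x',-.011,.3118),('headtop +x',.011,.3118),('pin',0,.3008)]: print(n,proj(c,X+[dx,0,z]).round(1))
g=cv2.cvtColor(c['img'],cv2.COLOR_BGR2GRAY)
print('rows 236-330',[(v,int(g[v,308:322].mean())) for v in range(236,330,2)])
print(plane(c,(314.1,212.2),.095))
```

```text
foot edge [315.8 221.7]
headtop -x [315.9 282.4]
headtop +x [314.  330.8]
pin [315.  296.8]
rows 236-330 [(236, 148), (238, 148), (240, 151), (242, 150), (244, 136), (246, 108), (248, 101), (250, 101), (252, 101), (254, 100), (256, 100), (258, 100), (260, 100), (262, 100), (264, 89), (266, 70), (268, 69), (270, 72), (272, 80), (274, 116), (276, 152), (278, 154), (280, 150), (282, 149), (284, 151), (286, 151), (288, 149), (290, 149), (292, 150), (294, 149), (296, 147), (298, 161), (300, 195), (302, 196), (304, 182), (306, 149), (308, 150), (310, 150), (312, 149), (314, 149), (316, 150), (318, 127), (320, 90), (322, 103), (324, 101), (326, 100), (328, 99)]
[ 0.53419648 -0.15376935  0.095     ]
```

```bash
cat >> h.py <<'E'
from scipy.optimize import least_squares
def lean(c,o,vo,pz=.1914):
    "lean a (foot towards +x of the block), pin offset p from rows of foot edge, head top edges (near, far)"
    ob=np.array(o['ee_pos']); f=Ro.from_euler('z',o['eef_rot'][2]-np.pi).apply([1,0,0])
    def pt(p,a,s,h): # s across (+x), h up along the stake from the pin
        return ob+[0,0,-pz]+f*(p+s*np.cos(a)-h*np.sin(a))+np.array([0,0,1])*(h*np.cos(a)+s*np.sin(a))
    fun=lambda q:[proj(c,pt(*q,s,h))[1]-v for (s,h),v in zip([(-.011,-.109),(-.011,.011),(.011,.011)],vo)]
    r=least_squares(fun,[0,.1],x_scale=[.001,.1]); return r.x,r.fun,pt(*r.x,0,-.109)
E
python3 - <<'E'
from h import *
c=load('w8');o=ctrl.get_obs();print(lean(c,o,[245,273.5,318.5]))
E
```

```text
(array([-0.00274261,  0.17920192]), array([-0.21844176, -3.28860316,  3.56456821]), array([ 0.55004913, -0.15207199,  0.19348983]))
```

The stake leans about 0.18 rad, foot towards +x. I'll tilt the tool about the pin by that much so the stake hangs plumb, then measure again.

```bash
sed -i "s/ob=np.array(o\['ee_pos'\]);/ob=o['ee_pos']+Ro.from_euler('xyz',o['eef_rot']).apply([0,0,pz])+[0,0,pz];/" h.py
python3 -m jog '[[-1,0,0.1,0,0.06,0],[-2.2,0,0.2,0,0.12,0],[-3.4,0,0.3,0,0.178,0],[-3.4,0,0.3,0,0.178,0],[-3.4,0,0.3,0,0.178,0],[-3.4,0,0.3,0,0.178,0],[-3.4,0,0.3,0,0.178,0]]'
python3 - <<'E'
from h import *
c=snap('wrist','w9');o=ctrl.get_obs();R=Ro.from_euler('xyz',o['eef_rot']);pin=o['ee_pos']+R.apply([0,0,.1914])
print(o['ee_pos'],o['eef_rot'],pin)
for n,dx,z in [('foot edge',-.011,-.109),('headtop -x',-.011,.011),('headtop +x',.011,.011)]: print(n,proj(c,pin+[dx,0,z]).round(1))
print('bore',proj(c,(.534,-.153,.095)))
g=cv2.cvtColor(c['img'],cv2.COLOR_BGR2GRAY)
print([(v,int(g[v,308:322].mean())) for v in range(180,340,2)])
E
```

```text
time_s: 15.3
ee_pos: [0.5669, -0.1515, 0.4896]
eef_rot: [-3.141, -0.177, -3.105]
force: [0.6, -0.1, -2.6]
grip_width: 0.0441
grip_force: 9.0
[ 0.5669435  -0.1515394   0.48954469] [-3.14100441 -0.17682174 -3.10471438] [ 0.53330295 -0.15289323  0.30112909]
foot edge [315.8 248.2]
headtop -x [315.8 276.7]
headtop +x [313.9 328.3]
bore [315.1620965  250.32287878]
[(180, 59), (182, 58), (184, 56), (186, 56), (188, 60), (190, 66), (192, 69), (194, 67), (196, 65), (198, 66), (200, 67), (202, 68), (204, 69), (206, 69), (208, 71), (210, 93), (212, 130), (214, 124), (216, 86), (218, 74), (220, 74), (222, 74), (224, 76), (226, 75), (228, 75), (230, 79), (232, 96), (234, 119), (236, 142), (238, 145), (240, 152), (242, 141), (244, 113), (246, 92), (248, 90), (250, 91), (252, 92), (254, 92), (256, 92), (258, 92), (260, 92), (262, 92), (264, 79), (266, 61), (268, 61), (270, 64), (272, 74), (274, 114), (276, 146), (278, 147), (280, 144), (282, 144), (284, 145), (286, 145), (288, 144), (290, 144), (292, 145), (294, 144), (296, 141), (298, 140), (300, 140), (302, 139), (304, 140), (306, 142), (308, 144), (310, 145), (312, 145), (314, 144), (316, 146), (318, 122), (320, 86), (322, 96), (324, 97), (326, 99), (328, 103), (330, 109), (332, 103), (334, 91), (336, 96), (338, 103)]
```

Run:
```python
from h import *
c=load('w9');o=ctrl.get_obs()
print(lean(c,o,[244,274,318.5]))
g=cv2.cvtColor(c['img'],cv2.COLOR_BGR2GRAY)
R=Ro.from_euler('xyz',o['eef_rot']);pin=o['ee_pos']+R.apply([0,0,.1914])
print('pin',pin,[proj(c,pin+[0,s,.011]).round(1) for s in(-.018,.018)],[proj(c,pin+[0,s,0]).round(1) for s in(-.022,.022)])
print(g[290,255:380].tolist())
# bore rim: near-edge visible? brownish pixels
im=c['img'].astype(int);m=(im[...,2]-im[...,0]>25)
ys,xs=np.nonzero(m[205:262,285:345]);print(len(xs),xs.min()+285,xs.max()+285,ys.min()+205,ys.max()+205)
```

```text
(array([-0.0026641 , -0.00484306]), array([-0.2508674 , -3.47647931,  3.69232757]), array([ 0.53011313, -0.15301092,  0.19213037]))
pin [ 0.53330295 -0.15289323  0.30112909] [array([272.1, 301.1]), array([357.7, 304.2])] [array([265.7, 295.1]), array([364.1, 298.7])]
[115, 112, 105, 88, 70, 60, 58, 56, 57, 64, 86, 114, 131, 137, 138, 138, 138, 133, 118, 92, 85, 108, 132, 142, 144, 144, 144, 143, 144, 144, 144, 145, 144, 144, 144, 144, 145, 144, 144, 145, 145, 145, 145, 145, 144, 145, 145, 145, 144, 145, 145, 144, 145, 144, 144, 144, 145, 145, 144, 145, 145, 144, 144, 145, 144, 145, 145, 145, 145, 145, 145, 144, 144, 144, 144, 145, 144, 144, 145, 144, 145, 144, 144, 144, 144, 144, 144, 144, 144, 144, 143, 144, 144, 144, 144, 144, 144, 144, 140, 123, 95, 83, 102, 127, 137, 139, 139, 138, 135, 122, 98, 68, 53, 51, 51, 52, 58, 72, 90, 104, 111, 113, 113, 112, 113]
391 285 344 208 250
```

```bash
cat >> h.py <<'E'
def wd(*ds):
    o=ctrl.get_obs();R=Ro.from_euler('xyz',o['eef_rot'])
    for d in ds: print(d,'->',(R.inv().apply(d)/10).round(2))
    print(np.round(o['ee_pos'],4),np.round(o['eef_rot'],3))
E
python3 -c "
from h import *
wd([3.6,-.8,0],[3.6,-.8,-85],[0,0,-10])"
```

```text
[3.6, -0.8, 0] -> [-0.35 -0.09 -0.06]
[3.6, -0.8, -85] -> [-1.85 -0.09  8.3 ]
[0, 0, -10] -> [-0.18  0.    0.98]
[ 0.5669 -0.1515  0.4895] [-3.141 -0.177 -3.105]
```

```bash
python3 -m jog '[[-0.7,-0.1,2,0,0,0],[-1.1,-0.1,4,0,0,0],[-1.5,-0.1,6,0,0,0],[-1.7,-0.1,7.5,0,0,0],[-1.85,-0.1,8.3,0,0,0],[-1.85,-0.1,8.3,0,0,0],[-1.85,-0.1,8.3,0,0,0],[-1.85,-0.1,8.3,0,0,0]]'
python3 - <<'E'
from h import *
c=snap('wrist','w10');o=ctrl.get_obs();R=Ro.from_euler('xyz',o['eef_rot']);pin=o['ee_pos']+R.apply([0,0,.1914])
print(o['ee_pos'],o['eef_rot'],pin,o['force'])
g=cv2.cvtColor(c['img'],cv2.COLOR_BGR2GRAY)
print([(v,int(g[v,308:322].mean())) for v in range(215,280,2)])
print('bore near/far',proj(c,(.5215,-.1535,.095)),proj(c,(.5465,-.1535,.095)),'foot -x edge exp',proj(c,(.523,-.1535,pin[2]-.109)))
im=c['img'][215:270,270:360]; print('rows sat'); 
for v in range(222,262,3): print(v,' '.join('%3d'%x for x in g[v,285:346:3]))
E
```

```text
time_s: 16.15
ee_pos: [0.5709, -0.1524, 0.4053]
eef_rot: [-3.141, -0.176, -3.105]
force: [0.7, -0.0, -1.6]
grip_width: 0.0438
grip_force: 9.0
[ 0.5708916  -0.15237521  0.40510332] [-3.14077565 -0.17671658 -3.10455161] [ 0.5372727  -0.15377754  0.21668421] [-1.19151527 -0.37514597 -2.45941092]
[(215, 78), (217, 78), (219, 78), (221, 78), (223, 79), (225, 79), (227, 78), (229, 79), (231, 79), (233, 78), (235, 78), (237, 79), (239, 80), (241, 99), (243, 150), (245, 141), (247, 99), (249, 95), (251, 96), (253, 96), (255, 96), (257, 96), (259, 97), (261, 97), (263, 94), (265, 68), (267, 60), (269, 62), (271, 69), (273, 94), (275, 149), (277, 160), (279, 157)]
bore near/far [316.49969034 239.97198797] [315.25412027 273.40746666] foot -x edge exp [316.45254637 243.49515448]
rows sat
222  79  80  78  78  78  79  78  78  79  79  79  79  79  79  79  79  79  79  79  79  80
225  80  81  79  80  81  80  80  79  79  80  80  79  78  79  79  78  79  78  78  78  78
228  80  79  78  78  78  79  79  79  79  79  79  79  79  79  78  79  79  79  79  79  78
231  80  80  80  80  79  79  80  80  80  80  79  
[... 218 characters left out ...]
  81  82  81  82  81  81  81  81  84  96  81  78  79  82  82  82  82  83  82  83  82
243  82  82  82  82  82  81  80 100 158 168 156 134 135 114  82  81  82  82  83  83  82
246  84  84  84  83  83  81  79  88 111 112 109 114 138 160 100  82  83  83  82  82  82
249  84  84  84  83  83  80  84  93  96  96  96  96  96  97  87  78  82  82  82  81  81
252  82  82  82  82  80  89  93  97  97  97  97  97  96  96  94  87  81  82  83  83  83
255  82  82  82  82  79  93  97  96  96  97  96  97  96  97  96  92  78  81  82  82  81
258  83  83  82  82  78  93  98  98  97  96  97  97  97  96  97  94  77  82  83  83  82
261  84  83  82  84  80  94  97  96  97  97  98  98  96  97  96  94  81  82  83  82  82
```

```bash
python3 -m jog '[[-0.09,0.03,0.5,0,0,0],[-0.18,0.03,1.0,0,0,0],[-0.22,0.03,1.2,0,0,0],[-0.26,0.03,1.4,0,0,0],[-0.3,0.03,1.65,0,0,0],[-0.3,0.03,1.65,0,0,0]]'
python3 -c "
from h import *
wd([0,0,-10]);c=snap('wrist','w11');g=cv2.cvtColor(c['img'],cv2.COLOR_BGR2GRAY)
print([(v,int(g[v,308:322].mean())) for v in range(231,325,2)])
print(ctrl.get_obs()['moment'],proj(c,(.5215,-.1535,.095)))"
```

```text
time_s: 16.8
ee_pos: [0.5709, -0.1521, 0.3871]
eef_rot: [-3.141, -0.178, -3.104]
force: [-0.6, 0.1, -2.7]
grip_width: 0.0441
grip_force: 9.0
[0, 0, -10] -> [-0.18  0.    0.98]
[ 0.5709 -0.1521  0.3871] [-3.141 -0.178 -3.104]
[(231, 79), (233, 79), (235, 78), (237, 78), (239, 78), (241, 79), (243, 78), (245, 92), (247, 99), (249, 96), (251, 96), (253, 97), (255, 97), (257, 97), (259, 97), (261, 97), (263, 94), (265, 68), (267, 60), (269, 61), (271, 69), (273, 94), (275, 150), (277, 161), (279, 159), (281, 156), (283, 157), (285, 158), (287, 157), (289, 157), (291, 158), (293, 158), (295, 156), (297, 154), (299, 153), (301, 153), (303, 153), (305, 154), (307, 157), (309, 159), (311, 159), (313, 158), (315, 159), (317, 154), (319, 103), (321, 75), (323, 81)]
[ 0.05327739 -0.16699109  0.03030347] [315.80098552 242.85581937]
```

No contact, and the foot is 5 mm below the rim. I'll continue down.

```bash
python3 -m jog '[[-0.1,0,0.6,0,0,0],[-0.22,0,1.2,0,0,0],[-0.36,0,2.0,0,0,0],[-0.5,0,2.8,0,0,0],[-0.65,0,3.6,0,0,0],[-0.79,0,4.4,0,0,0],[-0.86,0,4.8,0,0,0],[-0.86,0,4.8,0,0,0]]'
python3 -c "
from h import *
wd([0,0,-10])"
```

```text
time_s: 17.65
ee_pos: [0.5708, -0.1521, 0.3379]
eef_rot: [3.142, -0.179, -3.104]
force: [-0.8, 0.0, -2.9]
grip_width: 0.0436
grip_force: 9.0
[0, 0, -10] -> [-0.18 -0.    0.98]
[ 0.5708 -0.1521  0.3379] [ 3.142 -0.179 -3.104]
```

```bash
python3 -m jog '[[-0.04,0,0.2,0,0,0],[-0.07,0,0.4,0,0,0],[-0.09,0,0.5,0,0,0],[-0.1,0,0.55,0,0,0],[-0.11,0,0.6,0,0,0],[-0.11,0,0.6,0,0,0],[-0.11,0,0.6,0,0,0]]'
python3 -c "
from h import *
wd([0,0,-10])"
```

```text
time_s: 18.35
ee_pos: [0.5711, -0.1521, 0.3343]
eef_rot: [-3.14, -0.175, -3.105]
force: [-0.5, 0.5, 8.2]
grip_width: 0.044
grip_force: 9.0
[0, 0, -10] -> [-0.17  0.    0.98]
[ 0.5711 -0.1521  0.3343] [-3.14  -0.175 -3.105]
```

Resting with 8 N. Release and retract along the tool axis.

```bash
python3 -m jog '[[0,0,0,0,0,0],[0,0,0,0,0,0],[0,0,0,0,0,0],[0,0,0,0,0,0]]' 75 
python3 -m jog '[[0,0,-1,0,0,0],[0,0,-3,0,0,0],[0,0,-6,0,0,0],[0,0,-10,0,0,0],[0,0,-13,0,0,0],[0,0,-13,0,-0.15,0],[0,0,-13,0,-0.178,0],[0,0,-13,0,-0.178,0]]'
python3 - <<'E'
from h import *
c=snap('wrist','w12');o=ctrl.get_obs();print(o['ee_pos'],o['eef_rot'],o['force'])
for n,X in [('head c',(.534,-.1535,.155)),('-x',(.524,-.1535,.155)),('+x',(.544,-.1535,.155)),('+y',(.534,-.1365,.155)),('-y',(.534,-.1705,.155)),('set',(.5375,-.2434,.155)),('rod',(.5304,-.0636,.168))]: print(n,proj(c,X).round(1))
g=cv2.cvtColor(c['img'],cv2.COLOR_BGR2GRAY)
u,v=proj(c,(.534,-.1535,.155)).astype(int)
print(u,v,'col',[(k,int(g[k,u-3:u+4].mean())) for k in range(v-40,v+40,2)]);print('row',[(k,int(g[v,k])) for k in range(u-60,u+60,2)])
d=snap('top','t12')
for X in [(.534,-.1535,.155),(.5375,-.2434,.155)]:
    u,v=proj(d,X).astype(int);print(u,v);print(cv2.cvtColor(d['img'],cv2.COLOR_BGR2GRAY)[v-9:v+9,u-12:u+13:2])
E
```

```text
time_s: 18.75
ee_pos: [0.5709, -0.1521, 0.3325]
eef_rot: [-3.141, -0.178, -3.104]
force: [-0.4, -0.0, 0.3]
grip_width: 0.0698
grip_force: 0.0
time_s: 19.55
ee_pos: [0.5936, -0.1512, 0.4605]
eef_rot: [-3.141, -0.002, -3.104]
force: [0.5, -1.3, -0.5]
grip_width: 0.0705
grip_force: 0.0
[ 0.59372114 -0.15121334  0.46015728] [-3.14154858 -0.00380033 -3.10441531] [-0.1181524  -0.5131907   0.31145168]
head c [315.1 151.2]
-x [315.7 136.2]
+x [314.6 166.1]
+y [340.  152.2]
-y [290.2 150.3]
set [183.3 151.5]
rod [453.2 151.6]
315 151 col [(111, 75), (113, 75), (115, 75), (117, 77), (119, 76), (121, 76), (123, 77), (125, 76), (127, 76), (129, 77), (131, 78), (133, 75), (135, 79), (137, 92), (139, 143), (141, 151), (143, 149), (145, 150), (147, 150), (149, 150), (151, 149), (153, 147), (155, 147), (157, 147), (159, 151), (161, 153), (163, 153), (165, 149), (167, 102), (169, 80), (171, 84), (173, 84), (175, 84), (177, 84), (179, 87), (181, 107), (183, 143), (185, 148), (187, 149), (189, 180)]
row [(255, 84), (257, 83), (259, 82), (261, 83), (263, 82), (265, 83), (267, 82), (269, 82), (271, 81), 
[... 1890 characters left out ...]
79 179 178 178 176 176 175 173 173 172]
 [180 181 180 179 179 177 177 177 177 176 175 173 173]
 [182 180 180 178 179 179 178 178 177 176 175 175 172]
 [182 181 179 180 179 177 178 176 176 176 176 175 172]
 [182 181 181 178 179 178 178 178 176 175 175 175 172]
 [182 182 180 178 178 178 177 176 176 177 174 174 173]
 [181 180 180 180 179 178 177 177 176 177 175 174 173]
 [183 181 181 180 179 179 179 176 175 176 175 174 173]
 [183 182 181 180 179 179 178 179 177 177 175 175 174]
 [183 182 181 180 180 180 178 178 176 177 175 175 173]
 [182 182 180 181 180 179 177 178 177 176 175 175 173]
 [183 183 181 181 180 180 178 178 176 177 176 175 173]
 [183 183 183 181 181 179 177 178 177 177 176 175 173]]
```

Run:
```python
from h import *
c=load('w12');g=cv2.cvtColor(c['img'],cv2.COLOR_BGR2GRAY)
print('set row',[(k,int(g[151,k])) for k in range(145,225,2)])
im=c['img'].astype(int);m=(im[...,2]-im[...,0]>25);ys,xs=np.nonzero(m[110:185,420:485]);print('rod',xs.min()+420,xs.max()+420,ys.min()+110,ys.max()+110)
print(ctrl.hand_in())
```

```text
set row [(145, 96), (147, 99), (149, 108), (151, 122), (153, 211), (155, 242), (157, 235), (159, 252), (161, 254), (163, 254), (165, 254), (167, 254), (169, 254), (171, 254), (173, 254), (175, 254), (177, 254), (179, 254), (181, 254), (183, 254), (185, 255), (187, 255), (189, 255), (191, 255), (193, 255), (195, 255), (197, 255), (199, 255), (201, 255), (203, 249), (205, 159), (207, 108), (209, 88), (211, 110), (213, 138), (215, 137), (217, 121), (219, 102), (221, 94), (223, 93)]
rod 420 484 110 184
the job is handed in; nothing more can be done
None
```

The job is handed in, with no verdict shown: the bore measured 60 mm deep, the depth rod is back in its hole, and the middle stake rests on the bore's bottom, its head level with the set stake as near as the wrist camera could tell.

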